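# Run the shogi pieces through the piece cleaner

### The job

Clean the big shogi pieces: lay all the pieces that are on the table flat, side by side, on the floor of the cleaner's rectangular basin, turn the isolator handle on the control box fully on, push the little stick all the way over to the side away from the handle, keep it there for five seconds, then let go so that it springs back upright. Then turn the isolator fully off while the pieces are still in the basin, and only after that move them all to the round tray, lying flat and side by side inside its rim. Do not shift or tip the music box, bell weight, sake bottle or horn case.

Things in the scene. Friction and masses are not known exactly. Their poses are not given: they have to be found in the camera images.
- piece1_center (a point): Centre (half-way up) of shogi piece 1: a plain light-wood five-sided piece lying flat on the table, 46 mm long (x axis, blunt point to +x; its origin is 23 mm from the flat butt), 40 mm wide across its two parallel sides (y axis; the parallel sides reach from the butt to 9 mm beyond the origin), 14 mm thick (z), 25 g. All pieces are alike. 2 or 3 of the three are present; an absent piece has no pose from the start.
- piece2_center (a point): Centre (half-way up) of shogi piece 2: a plain light-wood five-sided piece lying flat on the table, 46 mm long (x axis, blunt point to +x; its origin is 23 mm from the flat butt), 40 mm wide across its two parallel sides (y axis; the parallel sides reach from the butt to 9 mm beyond the origin), 14 mm thick (z), 25 g. All pieces are alike. 2 or 3 of the three are present; an absent piece has no pose from the start.
- piece3_center (a point): Centre (half-way up) of shogi piece 3: a plain light-wood five-sided piece lying flat on the table, 46 mm long (x axis, blunt point to +x; its origin is 23 mm from the flat butt), 40 mm wide across its two parallel sides (y axis; the parallel sides reach from the butt to 9 mm beyond the origin), 14 mm thick (z), 25 g. All pieces are alike. 2 or 3 of the three are present; an absent piece has no pose from the start.
- basin_floor (a point): Centre of the inner floor of the piece cleaner's open basin, 28 mm above the table; a fixed tin box, open above, with a dark flat floor. Inner floor 160 mm along its x by 220 mm along its y; walls 6 mm thick, rising 20 mm above the floor. It may stand left, ahead or right of the robot.
- tray_floor (a point): Centre of the inner floor of the red lacquered round tray, 6 mm above the table; fixed. The floor is flat out to 103 mm from the centre; the flared rim rises to 18 mm above the table at 122 mm radius. It may stand left, ahead or right.
- console: Fixed grey control box, 130 mm (x) by 250 mm (y) by 50 mm high, origin at the centre of its underside. On its top: the isolator handle 65 mm from the centre towards +y, the stick 65 mm towards -y. It may stand left, ahead or right of the robot.
- isolator_grip (a point): Point on the upright turning axis of the isolator handle, 88 mm above the table, at the height to grip. The handle is a black bar 66 mm long (x of this point, which turns with the bar), 14 mm wide (y), its top 8 mm above and its underside 20 mm below this point; below it an 18 mm radius hub. On the box a white dot marks off and a white dash marks on.
- isolator (a joint): Isolator handle angle, rad: 0 = off stop (bar along the box's x, white line on the bar towards the dot on the robot's side), 1.2 = on stop; grows clockwise seen from above. Stays where it is left; about 0.1 N m of friction. Starts off, 0 to 0.1.
- stick_knob (a point): Centre of the 28 mm black ball on top of the spring-centred stick, 60 mm above the pivot on the box's top, 110 mm above the table when upright, 130 mm from the isolator's axis on the same box. Steel shank 10 mm thick. Axes as the box's when upright: x across the box, y towards the isolator.
- stick (a joint): Stick tilt, rad: 0 upright, positive leaning away from the isolator (to the box's -y), stops at -0.5 and +0.5; moves in that plane only. Spring 0.6 N m/rad, some 5 N at the ball at full tilt; springs back upright when let go.
- music_box_center (a point): Centre of the loose tin music box, 94 x 124 x 70 mm, with a crank at its +y end; a bystander to leave alone.
- bell_center (a point): Centre of the loose bronze bell weight, 60 mm across, 66 mm tall; a bystander to leave alone.
- sake_bottle_center (a point): Centre of the loose stoneware sake bottle, 82 mm across, 160 mm tall; a bystander to leave alone.
- horn_case_center (a point): Centre of the loose horn piece case, 74 x 134 x 62 mm; a bystander to leave alone.

How it is judged:
By the outcome, as a careful person would: the job done as asked, in the order asked, and still so for the second after the job is handed in, with the robot touching nothing.
Of piece1, piece2, piece3 only 2 to 3 are there at a start; the rules pass over those that are not, and their reading is None.
At some moment in a run one of piece1, piece2, piece3 may be knocked a few centimetres aside while the robot is not near it.
Once in a run the grip may slacken for a moment while it holds something.
It also fails if it takes over 210 s, if anything falls off the work surface, if the arm or the gripper's body presses on something with over 40 N, if the wrist force passes 120 N, or if a joint passes its speed limit or range.

### The arm

A 6-joint arm with a two-finger parallel gripper is mounted at the origin on the work surface. World frame = base frame: x ahead of the robot, y to its left, z up, the work surface at z = 0. Lengths are in m, angles in rad, forces in N, time in s.
With the tool pointing down it reaches from about 0.325 to 0.775 m from the base axis. Payload 5.5 kg.
Tool frame: the origin (TCP) lies midway between the tips of the shut fingers; the grasp point (between the pads) lies 19 mm behind it; y points along the fingers, z is the direction in which the jaws open and shut, and the axes are right-handed (so a half turn about y gives the same grasp; the last joint's range is limited). The gripper opens to 85 mm and grips with 20 to 120 N. Pads are 22 mm wide; open, the fingers measure 114 mm over their backs; the gripper's body (76 mm by 85 mm) begins 54 mm behind the grasp point. The pads swing forward as they close: fully open they stand 13 mm farther back than shut.
Start: joints at [1.162, 0.091, 1.231, -0, 1.82, -0.057], TCP at [0.207, 0.563, 0.231] pointing down, gripper open.
Joint ranges: [-2.87, 2.87], [-0.86, 2.18], [0.17, 2.46], [-1.51, 4.65], [0.06, 2.69], [-2.65, 2.65]. Speed limits (rad/s): [2.57, 2.57, 3.01, 3.14, 3.14, 3.14].

### API

Orientations are given as a unit quaternion [x, y, z, w].
In Python, from workcell import observe, camera, close_job, look_for, spot_point gives the robot as it stands.
- The arm moves only by the tool step_arm, never from a script. Its argument "moves" is a list that holds one entry, the list of rows, each a list of 7 numbers: the opening, from -1 (shut) to 1 (fully open), so that 0 is half open, then the shift along the tool's x, y, z in m, then the turn, a rotation vector about the tool's x, y, z in degrees. In form: [[[hand, tx, ty, tz, ax, ay, az], ...]]. A call has 1 to 10 rows; each row is the pose to reach, as a shift and turn from the pose measured when the call began, along the tool's axes at that moment; what a row does not reach only later rows make up. A row lasts 1/10 s, in which the tool goes at most 50 mm and 8.59 degrees, less where a joint would pass 70% of its speed; a pose out of reach is approached as far as the arm can. A call with a gripper value outside its range is refused whole. The fingers move at their own pace and stop on an object; "squeeze" is the grip in N (left out, the last holds). Time passes only in rows, so rows that repeat a pose let the fingers close. It gives the time, the measured TCP pose, the force and the opening at its end, in the units of the state.
- observe(): the state, without advancing time (a new reading comes with each control period).
- camera(name): name is "scene" or "top" or "wrist"; returns a dict with "img" (480x640x3 uint8, red, green, blue), "range_z" (480x640 float32, m along the optical axis (not along the pixel's ray), 0 where there is no reading), "fx", "fy", "cx", "cy" (pixels), "rvec" (rotation vector, rad) and "tvec" (3), from world to camera coordinates, as OpenCV has them; the wrist camera has in their place "hand_eye" (4x4, takes a point from camera to tool coordinates, whose origin is the TCP and whose axes are the tool frame's). Camera axes: x right, y down, z forward; pixel columns grow to the right and rows downward; lengths in m; the calibration is good to about 2 mm. A picture is of the moment at which its call begins: read the wrist's pose just before it.
- close_job(): hands the job in, once; it reports no verdict.
Trained networks look in the newest picture that a camera, given by its name, has taken for a name from the list of things; names that differ only in an ending like _2 or _b are one class to them, and where a whole thing is asked for, a point or a joint stands for the part that bears it (a point fixed in the world has none). Each returns a list of dicts, best first, with "p" (0 to 1); they miss things now and then, are a little off and sometimes report something else, mostly with a low value. They report only what shows in the picture. A call takes as long as a camera call.
- look_for(label, camera): "at" ([column, row] as shares, 0 to 1, of the picture: columns of its width, rows of its height, amid what is visible of it).
- spot_point(label, camera): "at" ([column, row] as shares, 0 to 1, of the picture: columns of its width, rows of its height: a listed point, or the origin of a listed thing).
The state is a dict: "t": time; "qpos": joint angles; "joint_velocities": joint speeds; "tau": joint torques, N m; "tool_pos": TCP position; "orientation": TCP orientation; "wrist_force": force on the tool from outside, world axes, zero at the start; "wrist_torque": the same for the moment, N m; "finger_gap": finger opening in m.
Only numpy, scipy, OpenCV 4.12 (cv2) and the standard library are available. Lean on these libraries where they do the work, as an engineer would, in place of code of your own. Each camera call takes 0.05 s, during which the arm holds its last target. There are 200 camera calls.

## Working session

There is one attempt and no reset: what is moved stays moved. The work goes in short steps, Python scripts to look and compute and a tool call to move; the robot and the scene stay as the last step left them, time stands still between calls to the robot, and variables do not carry over. Pictures are saved under pics/ and viewed, about 12 in all and at most 16, crops included, and the job is handed in when it is done.

Besides the shell and the picture viewer there is one more tool, called after "Request:" as name([rows], argument=value, ...), one row to a line, values as JSON. step_arm: Moves the arm, as the interface text tells. Its arguments: {"type":"object","properties":{"moves":{"type":"array"},"squeeze":{"type":"number"}},"required":["moves"]}

```bash
ls; mkdir -p pics; cat > h.py <<'E'
import numpy as np, cv2
from scipy.spatial.transform import Rotation as R
from workcell import observe, camera, close_job, look_for, spot_point
def pose(o=None):
    o=o or observe(); T=np.eye(4); T[:3,:3]=R.from_quat(o['orientation']).as_matrix(); T[:3,3]=o['tool_pos']; return T
def cam(n):
    T=pose(); c=camera(n)
    if n=='wrist': c['M']=T@np.array(c['hand_eye'])
    else:
        E=np.eye(4); E[:3,:3]=cv2.Rodrigues(np.array(c['rvec'],float))[0]; E[:3,3]=np.ravel(c['tvec']); c['M']=np.linalg.inv(E)
    return c
def cloud(c):
    v,u=np.mgrid[:480,:640]; z=c['range_z']
    P=np.stack([(u-c['cx'])/c['fx']*z,(v-c['cy'])/c['fy']*z,z],-1)
    return P@c['M'][:3,:3].T+c['M'][:3,3]
def onplane(c,u,v,h):
    d=c['M'][:3,:3]@np.array([(u-c['cx'])/c['fx'],(v-c['cy'])/c['fy'],1]); o=c['M'][:3,3]
    return o+d*(h-o[2])/d[2]
def proj(c,p):
    q=np.linalg.inv(c['M'])@np.append(p,1); return q[0]/q[2]*c['fx']+c['cx'],q[1]/q[2]*c['fy']+c['cy']
def save(c,n): cv2.imwrite('pics/'+n+'.png',c['img'][...,::-1])
E
cat > a.py <<'E'
from h import *
np.set_printoptions(precision=4,suppress=True)
o=observe();print(o); print(pose())
H=dict(piece1_center=.007,basin_floor=.028,tray_floor=.006,console=0,isolator_grip=.088,stick_knob=.11,music_box_center=.035,bell_center=.033,sake_bottle_center=.08,horn_case_center=.031)
for n in ['top','scene']:
    c=cam(n); save(c,n+'0'); print(n,c['M'][:3,3])
    for k,h in H.items():
        for d in spot_point(k,n)[:4]:
            if d['p']>.2:
                u,v=d['at'][0]*640,d['at'][1]*480; print(k,round(d['p'],2),int(u),int(v),onplane(c,u,v,h)[:2])
E
python3 a.py
```

```text
pics
{'t': 0.0, 'qpos': array([ 1.1623,  0.0919,  1.2319,  0.    ,  1.8198, -0.0567]), 'joint_velocities': array([ 0.0021, -0.0006,  0.0005,  0.0002,  0.0032,  0.0011]), 'tau': array([  0.0039, -45.8715, -41.8042,   0.0004,   0.011 ,   0.    ]), 'tool_pos': array([0.2066, 0.563 , 0.2302]), 'orientation': array([ 0.6969, -0.1239,  0.1236, -0.6955]), 'wrist_force': array([ 0.3164, -0.0999,  1.0682]), 'wrist_torque': array([ 0.0072,  0.0066, -0.0194]), 'finger_gap': 0.08562749217028678}
[[ 0.9388 -0.0008  0.3445  0.2066]
 [-0.3445 -0.0018  0.9388  0.563 ]
 [-0.0001 -1.     -0.002   0.2302]
 [ 0.      0.      0.      1.    ]]
top [0.472  0.0033 1.1324]
piece1_center 0.58 282 341 [0.4441 0.0957]
basin_floor 0.75 328 244 [0.6324 0.0015]
basin_floor 0.56 228 180 [0.7659 0.2009]
basin_floor 0.4 376 342 [ 0.4387 -0.0867]
tray_floor 0.79 175 313 [0.5024 0.3102]
console 0.62 489 310 [ 0.4966 -0.3167]
isolator_grip 0.84 465 302 [ 0.511  -0.2483]
stick_knob 0.57 542 314 [ 0.4854 -0.378 ]
bell_center 0.59 342 169 [ 0.782 -0.03 ]
bell_center 0.24 329 348 [0.4302 0.0037]
sake_bottle_center 0.6 148 2
[... 181 characters left out ...]
.2799]
piece1_center 0.61 345 211 [0.4462 0.1058]
piece1_center 0.26 308 207 [0.4351 0.0078]
basin_floor 0.81 304 265 [ 0.6273 -0.0003]
basin_floor 0.28 202 211 [ 0.4625 -0.2725]
tray_floor 0.92 424 230 [0.5069 0.3124]
tray_floor 0.47 187 229 [ 0.5041 -0.3114]
console 0.81 186 227 [ 0.4937 -0.3158]
isolator_grip 0.86 205 210 [ 0.5031 -0.2514]
stick_knob 0.79 149 199 [ 0.4844 -0.3908]
stick_knob 0.31 387 318 [0.8086 0.1845]
music_box_center 0.95 180 300 [ 0.7286 -0.2964]
bell_center 0.86 294 322 [ 0.7824 -0.0219]
bell_center 0.36 152 201 [ 0.4324 -0.4087]
sake_bottle_center 0.92 448 279 [0.6925 0.3386]
horn_case_center 0.68 387 319 [0.773  0.1954]
horn_case_center 0.45 425 229 [0.5197 0.309 ]
```

View pics/top0.png

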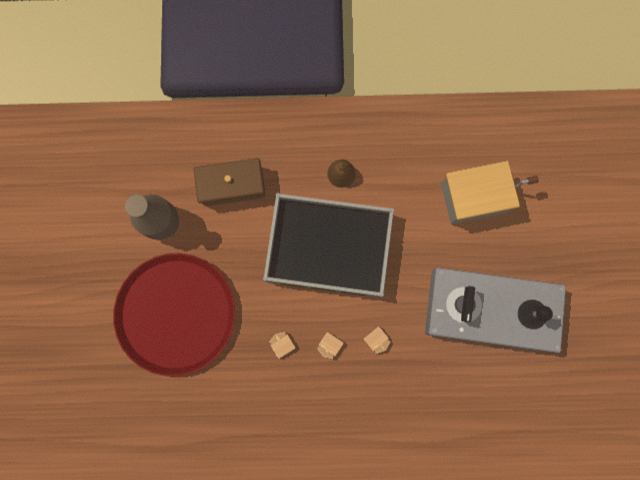

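View pics/scene0.png

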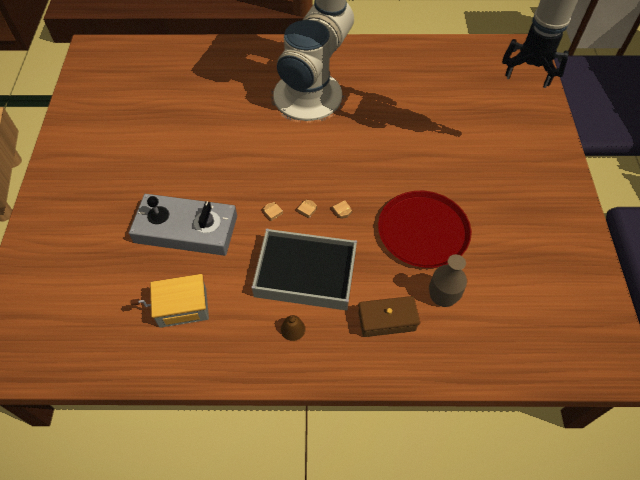

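The top view shows three pieces at (282,344), (330,346) and (377,340). The basin is at (330,245), the tray at (175,313), and the console at the right with its stick at (535,314) and isolator at (465,303). The bystanders are all clear of these. Next I'll fit the geometry from depth and colour.

```bash
cat > b.py <<'E'
from h import *
np.set_printoptions(precision=4,suppress=True)
c=cam('top'); P=cloud(c); z=P[...,2]; I=c['img'].astype(int)
print(c['fx'],'table z',np.median(z[380:440,200:400]))
def rect(m,name,amin=100):
    n,l,s,ce=cv2.connectedComponentsWithStats(m.astype(np.uint8))
    for i in range(1,n):
        if s[i,4]<amin: continue
        q=P[l==i]; r=cv2.minAreaRect((q[:,:2]*1000).astype(np.float32)); print(name,s[i,4],ce[i],'mean',q.mean(0),'rect',np.round(r[0],1),np.round(r[1],1),round(r[2],1),'zmed',np.median(q[:,2]))
rect((z>.008)&(z<.022)&(P[...,0]<.52)&(abs(P[...,1])<.17),'piece',60)
rect((z>.04)&(z<.06)&(abs(P[...,1])<.2)&(P[...,0]<.74),'basinrim')
rect((z>.02)&(z<.036)&(abs(P[...,1])<.15)&(P[...,0]>.5)&(P[...,0]<.74),'basinfloor')
rect((z>.04)&(P[...,1]<-.2)&(P[...,0]<.6),'console')
rect((z>.08)&(P[...,1]<-.2)&(P[...,0]<.6),'handle/knob',20)
red=(I[...,0]>70)&(I[...,1]<30)&(I[...,2]<40)
n,l,s,ce=cv2.connectedComponentsWithStats(red.astype(np.uint8)); i=1+s[1:,4].argmax()
q=P[l==i]; print('tray',s[i],cv2.minEnclosingCircle((q[:,:2]*1000).astype(np.float32)))
im=cv2.resize(c['img'][320:365,255:405],None,fx=5,fy=5,interpolation=cv2.INTER_CUBIC); cv2.imwrite('pics/crop.png',im[...,::-1])
E
python3 b.py
```

```text
563.6242651025444 table z 0.0006934583372131264
piece 439 [377.1458 340.6355] mean [ 0.4423 -0.0898  0.0144] rect [441.1 -90.7] [44.3 39.9] 37.5 zmed 0.014436815769424127
piece 436 [281.2821 344.4495] mean [0.4382 0.098  0.0144] rect [439.5  99.2] [44.6 40.1] 30.7 zmed 0.014390648272669448
piece 431 [329.2181 346.2367] mean [0.4331 0.0041 0.0145] rect [431.8   5. ] [39.6 45. ] 56.5 zmed 0.01443683926186079
basinrim 240 [242.9    193.5458] mean [0.7336 0.1679 0.051 ] rect [735.9 163.8] [15.9 73.8] 7.3 zmed 0.05128673831535768
basinrim 1434 [328.6262 243.4351] mean [0.6321 0.0014 0.0477] rect [629.9   1.5] [233.5 173.2] 81.2 zmed 0.04789534395007211
basinrim 294 [432.6905 314.7993] mean [ 0.49   -0.194   0.0493] rect [ 503.  -195.6] [ 14.7 103.1] 85.0 zmed 0.04960814808415792
basinfloor 8929 [328.6684 245.3054] mean [0.6308 0.0013 0.0284] rect [631.2   1.6] [221.1 159.9] 81.2 zmed 0.028364981587679194
console 8751 [499.153  309.8888] mean [ 0.497  -0.3186  0.0546] rect [ 497.6 -317.1] [251.4 130.4] 81.0 zmed 0.0509461828331812
handle/knob 338 [468.0562 304.2988] mean [ 0.5071 -0.2509  0.0946] rect [ 507.7 -252.4] [14.9 66.1] 79.9 zmed 0.09570633319516653
handle/knob 212 [543.934  313.5802] mean [ 0.4874 -0.3782  0.1189] rect [ 487.6 -380. ] [26.6 26.7] 88.1 zmed 0.12005330148687066
tray [118 328  20  29 111] ((448.26904296875, 402.14129638671875), 31.76931381225586)
```

View pics/crop.png

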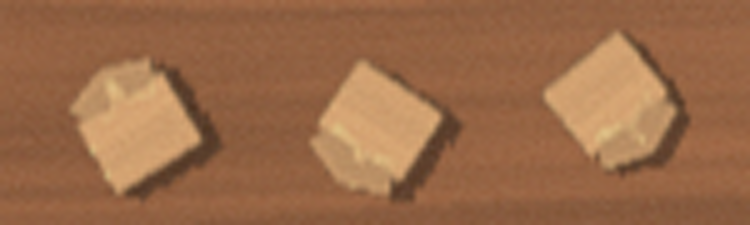

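```bash
cat > plan.py <<'E'
import sys
from h import *
# usage: plan.py x y z jaw_deg  -> row numbers in tool axes now
def plan(x,y,z,j,T=None):
    T=pose() if T is None else T
    a=np.radians(j); zj=np.array([np.cos(a),np.sin(a),0]); yd=np.array([0,0,-1.]); Rt=np.stack([np.cross(yd,zj),yd,zj],1)
    sh=T[:3,:3].T@(np.array([x,y,z])-T[:3,3]); rv=np.degrees(R.from_matrix(T[:3,:3].T@Rt).as_rotvec())
    print('row',np.round(sh,4).tolist(),np.round(rv,1).tolist())
    return Rt
if __name__=='__main__':
    v=list(map(float,sys.argv[1:])); T=pose()
    for i in range(0,len(v),4):
        Rt=plan(*v[i:i+4],T=T)
E
python3 plan.py .436 .097 .10 -59.3
```

```text
row [0.3759, 0.1313, -0.3587] [0.0, 129.1, 0.0]
```

Request:
step_arm([
  [[1, 0.376, 0.131, -0.359, 0, 129, 0], [1, 0.376, 0.131, -0.359, 0, 129, 0], [1, 0.376, 0.131, -0.359, 0, 129, 0], [1, 0.376, 0.131, -0.359, 0, 129, 0], [1, 0.376, 0.131, -0.359, 0, 129, 0], [1, 0.376, 0.131, -0.359, 0, 129, 0], [1, 0.376, 0.131, -0.359, 0, 129, 0], [1, 0.376, 0.131, -0.359, 0, 129, 0], [1, 0.376, 0.131, -0.359, 0, 129, 0], [1, 0.376, 0.131, -0.359, 0, 129, 0]],
], squeeze=30)

```text
t: 2.15
tool_pos: [0.4211, 0.1263, 0.109]
orientation: [0.423, -0.566, 0.567, -0.424]
wrist_force: [0.5, -0.2, -0.2]
finger_gap: 0.0852
```

```bash
python3 plan.py .436 .097 .10 -59.3; python3 -c "
from h import *
o=observe();print(o['tool_pos'],o['qpos'],o['t'],o['wrist_force'])"
```

```text
row [0.0239, 0.009, 0.0225] [-0.0, 42.8, -0.1]
[0.42113882 0.12625317 0.10902429] [ 2.13806226e-01 -3.44909362e-01  1.84665012e+00  6.11407517e-05
  1.63849167e+00  5.00921671e-01] 2.15 [ 0.50019262 -0.21555642 -0.17527151]
```

Request:
step_arm([
  [[1, 0.024, 0.009, 0.0225, 0, 42.8, 0], [1, 0.024, 0.009, 0.0225, 0, 42.8, 0], [1, 0.024, 0.009, 0.0225, 0, 42.8, 0], [1, 0.024, 0.009, 0.0225, 0, 42.8, 0], [1, 0.024, 0.009, 0.0225, 0, 42.8, 0], [1, 0.024, 0.009, 0.0225, 0, 42.8, 0], [1, 0.024, 0.009, 0.0225, 0, 42.8, 0]],
])

```text
t: 2.85
tool_pos: [0.436, 0.0969, 0.1001]
orientation: [0.188, -0.681, 0.681, -0.189]
wrist_force: [-0.8, 0.2, -0.8]
finger_gap: 0.0855
```

```bash
cat > pc.py <<'E'
from h import *
# pieces in a view: colour + height, pentagon fit; pieces.py cam zlo zhi
def pieces(n,zt,verbose=True,amin=60,box=None):
    """zt: height of piece top. returns list of (x,y,axis_deg,err)"""
    c=cam(n); P=cloud(c); I=c['img'].astype(int); out=[]
    wood=(I[...,0]>110)&(I[...,0]-I[...,2]>30)&(I[...,0]-I[...,2]<150)
    m=(abs(P[...,2]-zt)<.005)&(c['range_z']>.05)&wood
    if box is not None: m&=(P[...,0]>box[0])&(P[...,0]<box[1])&(P[...,1]>box[2])&(P[...,1]<box[3])
    m=cv2.morphologyEx(m.astype(np.uint8),cv2.MORPH_OPEN,np.ones((3,3)))
    k,l,s,ce=cv2.connectedComponentsWithStats(m)
    for i in range(1,k):
        if s[i,4]<amin: continue
        q=P[l==i][:,:2]*1000; r=cv2.minAreaRect(q.astype(np.float32)); ctr=np.array(r[0])
        # axis: longer side direction and mean offset choose among 4 by pentagon overlap
        best=None
        for a in r[2]+np.array([0,90,180,270]):
            for da in np.arange(-8,9,1):
                t=np.radians(a+da); d=np.array([np.cos(t),np.sin(t)]); e=np.array([-d[1],d[0]])
                for f in (0,):
                    X=(q-ctr)@d; Y=(q-ctr)@e
                    X=X-(X.min()+X.max())/2; Y=Y-(Y.min()+Y.max())/2
                    w=np.where(X>9,20-(X-9)*12/14,20)
                    ex=np.clip(abs(Y)-w,0,None).sum()+np.clip(abs(X)-23,0,None).sum()
                    if best is None or ex<best[0]:
                        Xr=(q@d);Yr=(q@e); o=d*(Xr.min()+Xr.max())/2+e*(Yr.min()+Yr.max())/2
                        best=(ex,o,(a+da+180)%360-180,np.ptp(X),np.ptp(Y))
        if verbose: print(n,'piece',np.round(best[1],1),'axis',round(best[2],1),'L,W',round(best[3],1),round(best[4],1),'n',s[i,4],'ex',round(best[0]/s[i,4],3),'px',ce[i].round(),'z',np.median(P[l==i][:,2]).round(4))
        out.append(best)
    return c,out
if __name__=='__main__':
    import sys
    c,_=pieces(sys.argv[1],float(sys.argv[2]),amin=int(sys.argv[3]) if len(sys.argv)>3 else 60)
    if len(sys.argv)>4: save(c,sys.argv[4])
E
python3 pc.py wrist .014 300 w1; python3 pc.py top .014; python3 plan.py .436 .097 .10 -59.3
```

```text
wrist piece [397.5 281.4] axis 95.4 L,W 40.1 14.2 n 1037 ex 0.0 px [ 27. 156.] z 0.0137
wrist piece [442.5  99.2] axis 31.9 L,W 44.7 39.9 n 3556 ex 0.047 px [316. 241.] z 0.0155
wrist piece [434.9   5.4] axis 144.8 L,W 45.3 39.9 n 2381 ex 0.059 px [422. 307.] z 0.0153
wrist piece [443.5 -90.9] axis -141.7 L,W 46.3 40.7 n 2744 ex 0.009 px [533. 358.] z 0.0152
top piece [440.6 -90.7] axis -144.5 L,W 44.5 39.9 n 406 ex 0.022 px [377. 341.] z 0.0144
top piece [431.7   5.1] axis 145.9 L,W 44.8 39.7 n 387 ex 0.003 px [329. 346.] z 0.0144
row [-0.0001, 0.0001, -0.0] [-0.0, 0.2, -0.1]
```

View pics/w1.png

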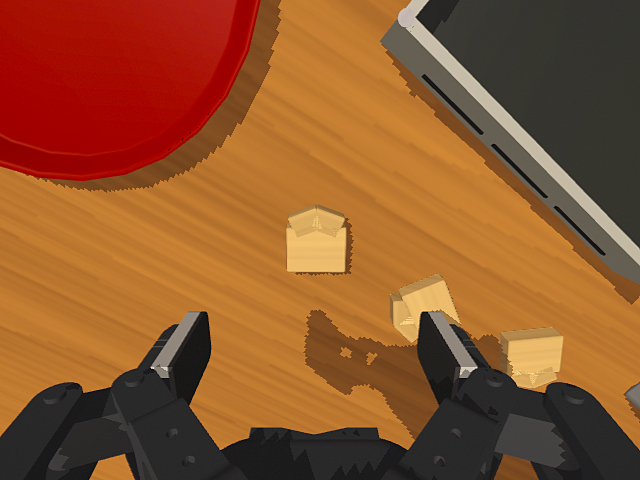

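The wrist view shows piece A at (316,240), square with the jaws. The wrist and top cameras agree to 3 mm. I'll descend and grip.

Request:
step_arm([
  [[1, -0.0005, 0.05, 0.001, 0, 0, 0], [1, -0.0005, 0.09, 0.001, 0, 0, 0], [1, -0.0005, 0.099, 0.001, 0, 0, 0], [1, -0.0005, 0.099, 0.001, 0, 0, 0], [-1, -0.0005, 0.099, 0.001, 0, 0, 0], [-1, -0.0005, 0.099, 0.001, 0, 0, 0], [-1, -0.0005, 0.099, 0.001, 0, 0, 0], [-1, -0.0005, 0.099, 0.001, 0, 0, 0], [-1, -0.0005, 0.099, 0.001, 0, 0, 0], [-1, -0.0005, 0.099, 0.001, 0, 0, 0]],
], squeeze=30)

```text
t: 3.95
tool_pos: [0.4383, 0.0966, 0.0031]
orientation: [0.187, -0.681, 0.682, -0.19]
wrist_force: [-1.2, -0.2, 5.8]
finger_gap: 0.0391
```

```bash
python3 plan.py .436 .097 .13 -59.3 .631 .0015 .11 -8.8 .645 .066 .11 -8.8
```

```text
row [0.0012, -0.1269, -0.0014] [-0.1, 0.2, -0.3]
row [-0.1169, -0.106, 0.1808] [-0.2, -50.3, -0.2]
row [-0.162, -0.1059, 0.1326] [-0.2, -50.3, -0.2]
```

Request:
step_arm([
  [[-1, 0.001, -0.04, 0, 0, 0, 0], [-1, 0.001, -0.08, 0, 0, 0, 0], [-1, -0.08, -0.085, 0.065, 0, -25, 0], [-1, -0.155, -0.085, 0.131, 0, -50.3, 0], [-1, -0.155, -0.085, 0.131, 0, -50.3, 0], [-1, -0.155, -0.085, 0.131, 0, -50.3, 0], [-1, -0.155, -0.085, 0.131, 0, -50.3, 0], [-1, -0.155, -0.085, 0.131, 0, -50.3, 0], [-1, -0.155, -0.085, 0.131, 0, -50.3, 0], [-1, -0.155, -0.085, 0.131, 0, -50.3, 0]],
])

```text
t: 4.95
tool_pos: [0.6382, 0.0638, 0.0893]
orientation: [0.458, -0.537, 0.538, -0.461]
wrist_force: [-0.1, 0.2, 0.2]
finger_gap: 0.0389
```

```bash
python3 plan.py .640 .062 .08 -8.8  .640 .062 .032 -8.8
```

```text
row [0.0015, 0.0093, 0.002] [-0.3, -0.2, -0.1]
row [0.0016, 0.0573, 0.0018] [-0.3, -0.2, -0.1]
```

Request:
step_arm([
  [[-1, 0.0015, 0.03, 0.002, 0, 0, 0], [-1, 0.0015, 0.053, 0.002, 0, 0, 0], [-1, 0.0015, 0.0565, 0.002, 0, 0, 0], [-1, 0.0015, 0.0565, 0.002, 0, 0, 0], [0.4, 0.0015, 0.0565, 0.002, 0, 0, 0], [0.4, 0.0015, 0.0565, 0.002, 0, 0, 0], [0.4, 0.0015, 0.0565, 0.002, 0, 0, 0], [0.4, 0.0015, 0.05, 0.002, 0, 0, 0], [0.4, 0.0015, 0.01, 0.002, 0, 0, 0], [0.4, 0.0015, -0.03, 0.002, 0, 0, 0]],
])

```text
t: 5.95
tool_pos: [0.6388, 0.062, 0.1194]
orientation: [0.459, -0.537, 0.538, -0.46]
wrist_force: [-0.3, 0.2, 0.6]
finger_gap: 0.0599
```

```bash
python3 pc.py top .042; python3 pc.py top .014; python3 plan.py .4365 .003 .09 55.5
```

```text
top piece [441.2 -90.6] axis -143.8 L,W 44.2 39.8 n 406 ex 0.039 px [377. 341.] z 0.0144
row [0.0907, 0.0346, -0.1954] [-1.0, -64.5, 0.4]
```

Request:
step_arm([
  [[1, 0.03, 0.02, -0.06, 0, -15, 0], [1, 0.0907, 0.025, -0.1954, -1, -64.5, 0.4], [1, 0.0907, 0.0346, -0.1954, -1, -64.5, 0.4], [1, 0.0907, 0.0346, -0.1954, -1, -64.5, 0.4], [1, 0.0907, 0.0346, -0.1954, -1, -64.5, 0.4], [1, 0.0907, 0.0346, -0.1954, -1, -64.5, 0.4], [1, 0.0907, 0.0346, -0.1954, -1, -64.5, 0.4], [1, 0.0907, 0.0346, -0.1954, -1, -64.5, 0.4], [1, 0.0907, 0.0346, -0.1954, -1, -64.5, 0.4], [1, 0.0907, 0.0346, -0.1954, -1, -64.5, 0.4]],
])

```text
t: 7.05
tool_pos: [0.4367, 0.0031, 0.0904]
orientation: [-0.675, 0.21, -0.21, 0.676]
wrist_force: [-0.1, -0.4, 0.3]
finger_gap: 0.086
```

```bash
python3 pc.py wrist .014 300; python3 pc.py top .042; python3 pc.py wrist .042 300;python3 plan.py .4366 .003 .09 55.7
```

```text
wrist piece [434.1   4.6] axis 145.3 L,W 44.9 40.0 n 3821 ex 0.054 px [313. 250.] z 0.0156
wrist piece [449.9 -85.4] axis -44.3 L,W 43.8 31.5 n 1712 ex 0.001 px [224. 332.] z 0.0154
top piece [638.8  66.7] axis 80.2 L,W 44.5 39.9 n 405 ex 0.019 px [296. 241.] z 0.0422
row [0.0001, 0.0001, -0.0001] [-0.1, -0.2, -0.0]
```

Request:
step_arm([
  [[1, 0, 0.05, 0, 0, 0, 0], [1, 0, 0.08, 0, 0, 0, 0], [1, 0, 0.0865, 0, 0, 0, 0], [1, 0, 0.0865, 0, 0, 0, 0], [-1, 0, 0.0865, 0, 0, 0, 0], [-1, 0, 0.0865, 0, 0, 0, 0], [-1, 0, 0.0865, 0, 0, 0, 0], [-1, 0, 0.0865, 0, 0, 0, 0], [-1, 0, 0.0865, 0, 0, 0, 0], [-1, 0, 0.0865, 0, 0, 0, 0]],
])

```text
t: 8.2
tool_pos: [0.4377, 0.0031, 0.0053]
orientation: [-0.675, 0.209, -0.211, 0.676]
wrist_force: [-0.1, 0.3, 6.5]
finger_gap: 0.039
```

```bash
python3 plan.py .630 -.0025 .085 -8.8
```

```text
row [0.1617, -0.079, 0.1046] [-0.2, 64.3, 0.0]
```

Request:
step_arm([
  [[-1, 0, -0.04, 0, 0, 0, 0], [-1, 0, -0.08, 0, 0, 0, 0], [-1, 0.08, -0.082, 0.05, 0, 20, 0], [-1, 0.1617, -0.082, 0.1046, 0, 64.3, 0], [-1, 0.1617, -0.082, 0.1046, 0, 64.3, 0], [-1, 0.1617, -0.082, 0.1046, 0, 64.3, 0], [-1, 0.1617, -0.082, 0.1046, 0, 64.3, 0], [-1, 0.1617, -0.082, 0.1046, 0, 64.3, 0], [-1, 0.1617, -0.082, 0.1046, 0, 64.3, 0], [-1, 0.1617, -0.082, 0.1046, 0, 64.3, 0]],
])

```text
t: 9.2
tool_pos: [0.63, -0.0025, 0.0876]
orientation: [0.458, -0.538, 0.539, -0.459]
wrist_force: [0.3, -0.1, -0.2]
finger_gap: 0.0384
```

```bash
python3 plan.py .630 -.0025 .034 -8.8
```

```text
row [0.0001, 0.0536, -0.0002] [-0.1, -0.3, -0.1]
```

Request:
step_arm([
  [[-1, 0, 0.03, 0, 0, 0, 0], [-1, 0, 0.05, 0, 0, 0, 0], [-1, 0, 0.0535, 0, 0, 0, 0], [-1, 0, 0.0535, 0, 0, 0, 0], [0.4, 0, 0.0535, 0, 0, 0, 0], [0.4, 0, 0.0535, 0, 0, 0, 0], [0.4, 0, 0.0535, 0, 0, 0, 0], [0.4, 0, 0.045, 0, 0, 0, 0], [0.4, 0, 0.01, 0, 0, 0, 0], [0.4, 0, -0.03, 0, 0, 0, 0]],
])

```text
t: 10.2
tool_pos: [0.6289, -0.0024, 0.1172]
orientation: [-0.459, 0.539, -0.538, 0.459]
wrist_force: [0.3, -0.6, 0.6]
finger_gap: 0.0598
```

```bash
python3 pc.py top .014; python3 plan.py .446 -.0882 .09 -53.2
```

```text
top piece [ 437.4 -102. ] axis 76.1 L,W 21.7 38.5 n 153 ex 0.0 px [383. 343.] z 0.0142
row [0.1142, 0.0353, -0.1709] [-0.6, 44.1, -0.4]
```

Request:
step_arm([
  [[1, 0.03, 0.01, -0.05, 0, 10, 0], [1, 0.114, 0.03, -0.171, 0, 44.5, 0], [1, 0.114, 0.035, -0.171, 0, 44.5, 0], [1, 0.114, 0.035, -0.171, 0, 44.5, 0], [1, 0.114, 0.035, -0.171, 0, 44.5, 0], [1, 0.114, 0.035, -0.171, 0, 44.5, 0], [1, 0.114, 0.035, -0.171, 0, 44.5, 0], [1, 0.114, 0.035, -0.171, 0, 44.5, 0], [1, 0.114, 0.035, -0.171, 0, 44.5, 0]],
])

```text
t: 11.15
tool_pos: [0.4469, -0.0877, 0.0909]
orientation: [0.217, -0.67, 0.673, -0.226]
wrist_force: [-0.2, -0.1, 1.3]
finger_gap: 0.0855
```

```bash
python3 pc.py wrist .014 300; python3 pc.py top .042; python3 plan.py .4455 -.0884 .09 -52.5
```

```text
wrist piece [443.8 -91. ] axis -142.0 L,W 44.7 39.9 n 3735 ex 0.025 px [314. 258.] z 0.0155
top piece [638.5  66.5] axis 83.8 L,W 44.6 40.1 n 401 ex 0.012 px [296. 241.] z 0.0422
top piece [628.1   2.4] axis 84.0 L,W 44.3 39.8 n 397 ex 0.01 px [329. 246.] z 0.0421
row [0.0012, 0.0004, -0.0001] [-0.4, -1.0, -0.6]
```

Request:
step_arm([
  [[1, 0.0005, 0.05, 0, -0.4, -1, -0.6], [1, 0.0005, 0.08, 0, -0.4, -1, -0.6], [1, 0.0005, 0.086, 0, -0.4, -1, -0.6], [1, 0.0005, 0.086, 0, -0.4, -1, -0.6], [-1, 0.0005, 0.086, 0, -0.4, -1, -0.6], [-1, 0.0005, 0.086, 0, -0.4, -1, -0.6], [-1, 0.0005, 0.086, 0, -0.4, -1, -0.6], [-1, 0.0005, 0.086, 0, -0.4, -1, -0.6], [-1, 0.0005, 0.086, 0, -0.4, -1, -0.6], [-1, 0.0005, 0.086, 0, -0.4, -1, -0.6]],
])

```text
t: 12.25
tool_pos: [0.4483, -0.0883, 0.0062]
orientation: [0.226, -0.669, 0.67, -0.228]
wrist_force: [-0.5, -0.1, 6.2]
finger_gap: 0.0388
```

```bash
python3 plan.py .621 -.059 .085 -8.8
```

```text
row [-0.155, -0.0782, 0.082] [-0.2, -43.7, -0.0]
```

Request:
step_arm([
  [[-1, 0, -0.04, 0, 0, 0, 0], [-1, 0, -0.08, 0, 0, 0, 0], [-1, -0.07, -0.082, 0.04, 0, -20, 0], [-1, -0.155, -0.082, 0.082, 0, -43.7, 0], [-1, -0.155, -0.082, 0.082, 0, -43.7, 0], [-1, -0.155, -0.082, 0.082, 0, -43.7, 0], [-1, -0.155, -0.082, 0.082, 0, -43.7, 0], [-1, -0.155, -0.082, 0.082, 0, -43.7, 0], [-1, -0.155, -0.082, 0.082, 0, -43.7, 0]],
])

```text
t: 13.15
tool_pos: [0.6207, -0.059, 0.0886]
orientation: [0.459, -0.537, 0.539, -0.46]
wrist_force: [0.6, 0.3, 0.3]
finger_gap: 0.0391
```

```bash
python3 plan.py .621 -.059 .034 -8.8
```

```text
row [-0.0001, 0.0546, 0.0002] [-0.2, -0.2, 0.0]
```

Request:
step_arm([
  [[-1, 0, 0.03, 0, 0, 0, 0], [-1, 0, 0.05, 0, 0, 0, 0], [-1, 0, 0.0545, 0, 0, 0, 0], [-1, 0, 0.0545, 0, 0, 0, 0], [0.4, 0, 0.0545, 0, 0, 0, 0], [0.4, 0, 0.0545, 0, 0, 0, 0], [0.4, 0, 0.0545, 0, 0, 0, 0], [0.4, 0, 0.045, 0, 0, 0, 0], [0.4, 0, 0.0, 0, 0, 0, 0], [0.4, 0, -0.05, 0, 0, 0, 0]],
])

```text
t: 14.15
tool_pos: [0.6192, -0.0587, 0.138]
orientation: [-0.46, 0.538, -0.538, 0.458]
wrist_force: [1.7, -0.7, 1.2]
finger_gap: 0.06
```

```bash
python3 plan.py .508 -.253 .16 79.9
```

```text
row [0.2093, -0.0217, -0.0793] [0.1, -88.9, -0.0]
```

Request:
step_arm([
  [[0.4, 0.05, -0.022, -0.02, 0, -8, 0], [0.4, 0.209, -0.022, -0.079, 0, -88.9, 0], [0.4, 0.209, -0.022, -0.079, 0, -88.9, 0], [0.4, 0.209, -0.022, -0.079, 0, -88.9, 0], [0.4, 0.209, -0.022, -0.079, 0, -88.9, 0], [0.4, 0.209, -0.022, -0.079, 0, -88.9, 0], [0.4, 0.209, -0.022, -0.079, 0, -88.9, 0], [0.4, 0.209, -0.022, -0.079, 0, -88.9, 0], [0.4, 0.209, -0.022, -0.079, 0, -88.9, 0], [0.4, 0.209, -0.022, -0.079, 0, -88.9, 0]],
])

```text
t: 15.15
tool_pos: [0.5085, -0.2529, 0.1614]
orientation: [0.702, -0.092, 0.091, -0.701]
wrist_force: [0.5, 0.5, -0.3]
finger_gap: 0.0595
```

Request:
step_arm([
  [[0.4, 0, 0, 0, 0, 0, 0]],
])

```text
t: 15.25
tool_pos: [0.5085, -0.2529, 0.1622]
orientation: [0.702, -0.091, 0.091, -0.701]
wrist_force: [-0.3, 0.1, -0.0]
finger_gap: 0.0598
```

```bash
python3 pc.py top .042; python3 plan.py .508 -.253 .16 79.9; cat > hd.py <<'E'
from h import *
import sys
c=cam(sys.argv[1]); P=cloud(c); z=P[...,2]
m=(z>.09)&(z<.1)&(np.hypot(P[...,0]-.508,P[...,1]+.253)<.045)
q=P[m]; r=cv2.minAreaRect((q[:,:2]*1000).astype(np.float32)); print('handle',m.sum(),np.round(r[0],1),np.round(r[1],1),round(r[2],1))
if len(sys.argv)>2: save(c,sys.argv[2])
E
python3 hd.py wrist w2
```

```text
top piece [638.5  66.8] axis 81.3 L,W 44.4 39.9 n 407 ex 0.016 px [296. 241.] z 0.0422
top piece [628.2   2.5] axis 83.1 L,W 44.3 39.6 n 403 ex 0.024 px [329. 246.] z 0.0424
top piece [617.2 -64. ] axis -101.0 L,W 43.5 40.3 n 399 ex 0.007 px [362. 250.] z 0.0422
row [-0.0006, 0.0024, -0.0002] [0.1, -5.0, 0.0]
handle 2219 [ 509.5 -253.5] [14.  65.7] 79.7
```

View pics/w2.png

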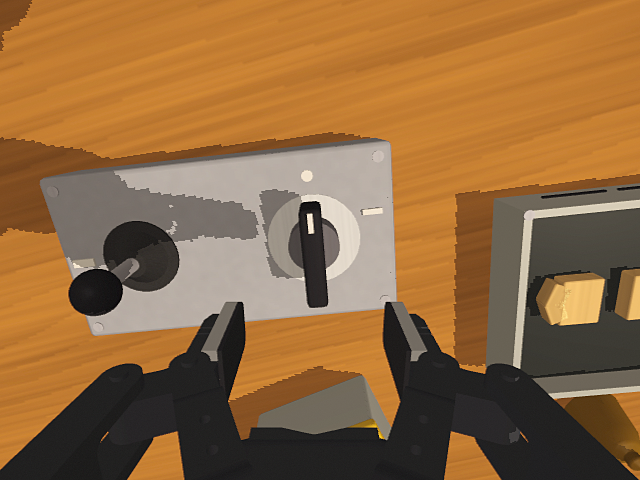

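The wrist view shows the handle at (314,254) pointing at the off dot (307,175). The on dash is at (371,211) and the stick knob at (95,292). All three pieces lie flat in the basin.

Request:
step_arm([
  [[0.4, -0.0005, 0.045, 0, 0, -5, 0], [0.4, -0.0005, 0.08, 0, 0, -5, 0], [0.4, -0.0005, 0.088, 0, 0, -5, 0], [0.4, -0.0005, 0.088, 0, 0, -5, 0], [-1, -0.0005, 0.088, 0, 0, -5, 0], [-1, -0.0005, 0.088, 0, 0, -5, 0], [-1, -0.0005, 0.088, 0, 0, -5, 0], [-1, -0.0005, 0.088, 0, 0, -5, 0], [-1, -0.0005, 0.088, 0, 0, -5, 0], [-1, -0.0005, 0.088, 0, 0, -5, 0]],
], squeeze=50)

```text
t: 16.35
tool_pos: [0.509, -0.2534, 0.0765]
orientation: [0.705, -0.061, 0.064, -0.703]
wrist_force: [-0.3, 1.1, 6.1]
finger_gap: 0.0129
```

```bash
python3 -c "
from h import *
o=observe();print(o['wrist_force'],o['wrist_torque'],o['qpos'])"; python3 plan.py .5085 -.253 .074 79.9 .5085 -.253 .074 12.2
```

```text
[-0.34774952  1.11558955  6.13651121] [ 0.16580735  0.0754036  -0.06902424] [-5.21012235e-01  2.84980500e-02  1.57023878e+00 -1.16250254e-03
  1.53863946e+00 -1.91467587e+00]
row [-0.0006, 0.0025, 0.0003] [0.1, -0.0, 0.2]
row [-0.0006, 0.0025, 0.0003] [0.0, 67.7, 0.3]
```

Request:
step_arm([
  [[-1, 0, 0, 0, 0, 8, 0], [-1, 0, 0, 0, 0, 16, 0], [-1, 0, 0, 0, 0, 24, 0], [-1, 0, 0, 0, 0, 32, 0], [-1, 0, 0, 0, 0, 40, 0], [-1, 0, 0, 0, 0, 48, 0], [-1, 0, 0, 0, 0, 56, 0], [-1, 0, 0, 0, 0, 63, 0], [-1, 0, 0, 0, 0, 68, 0], [-1, 0, 0, 0, 0, 69, 0]],
])

```text
t: 17.35
tool_pos: [0.5094, -0.253, 0.0766]
orientation: [-0.545, 0.449, -0.452, 0.545]
wrist_force: [1.5, 1.0, 0.0]
finger_gap: 0.0129
```

```bash
python3 -c "
from h import *
o=observe();print(o['wrist_force'],o['wrist_torque'],o['qpos'])"; python3 plan.py .5085 -.253 .074 12.2
```

```text
[1.54779714 0.99292494 0.00821523] [ 0.2034081  -0.1441489   0.94801903] [-5.20491316e-01  2.85232885e-02  1.57009596e+00 -5.51193975e-04
  1.53850478e+00 -7.10008742e-01]
row [-0.0002, 0.0025, -0.0009] [-0.2, -1.3, 0.2]
```

Request:
step_arm([
  [[0.2, 0, 0, 0, 0, 0, 0], [0.2, 0, 0, 0, 0, 0, 0], [0.2, 0, 0, 0, 0, 0, 0], [0.2, 0, -0.04, 0, 0, 0, 0], [0.2, 0, -0.08, 0, 0, 0, 0], [0.2, 0, -0.08, 0, 0, 0, 0], [0.2, 0, -0.08, 0, 0, 0, 0]],
])

```text
t: 18.05
tool_pos: [0.5097, -0.2533, 0.1583]
orientation: [-0.545, 0.448, -0.453, 0.545]
wrist_force: [0.1, 0.6, -0.2]
finger_gap: 0.0511
```

```bash
python3 hd.py wrist; python3 plan.py .4937 -.3405 .15 -9; python3 pc.py top .042
```

```text
handle 2294 [ 509.7 -252.9] [14.  65.3] 12.3
row [0.0831, 0.0066, -0.0315] [-0.2, 19.9, 0.2]
top piece [638.6  66.8] axis 80.3 L,W 44.3 39.6 n 409 ex 0.014 px [296. 241.] z 0.0422
top piece [629.2   1.7] axis 78.1 L,W 44.9 40.2 n 391 ex 0.008 px [329. 245.] z 0.0423
top piece [617.4 -64.6] axis -99.3 L,W 42.3 40.1 n 395 ex 0.021 px [362. 250.] z 0.0424
```

Request:
step_arm([
  [[-1, 0.083, 0.0, -0.0315, 0, 20, 0], [-1, 0.083, 0.0, -0.0315, 0, 20, 0], [-1, 0.083, 0.0, -0.0315, 0, 20, 0], [-1, 0.083, 0.0, -0.0315, 0, 20, 0], [-1, 0.083, 0.03, -0.0315, 0, 20, 0], [-1, 0.083, 0.07, -0.0315, 0, 20, 0], [-1, 0.083, 0.07, -0.0315, 0, 20, 0], [-1, 0.083, 0.07, -0.0315, 0, 20, 0], [-1, 0.083, 0.07, -0.0315, 0, 20, 0]],
])

```text
t: 19.05
tool_pos: [0.4944, -0.3404, 0.0879]
orientation: [0.459, -0.536, 0.54, -0.459]
wrist_force: [0.1, 0.0, 0.3]
finger_gap: 0.0
```

```bash
python3 plan.py .4937 -.3405 .088 -9 .4865 -.387 .088 -9; python3 - <<'E'
from h import *
c=cam('top'); P=cloud(c); z=P[...,2]
im=cv2.resize(c['img'][240:380,400:600],None,fx=3,fy=3); cv2.imwrite('pics/t3.png',im[...,::-1])
c=cam('wrist'); save(c,'w3')
print(spot_point('stick_knob','wrist')[:2]); 
E
```

```text
row [0.0002, -0.0001, -0.0007] [-0.3, -0.1, 0.2]
row [0.0472, -0.0, -0.0005] [-0.3, -0.1, 0.2]
[{'at': [0.4944, 0.8942], 'p': 0.68}]
```

View pics/w3.png

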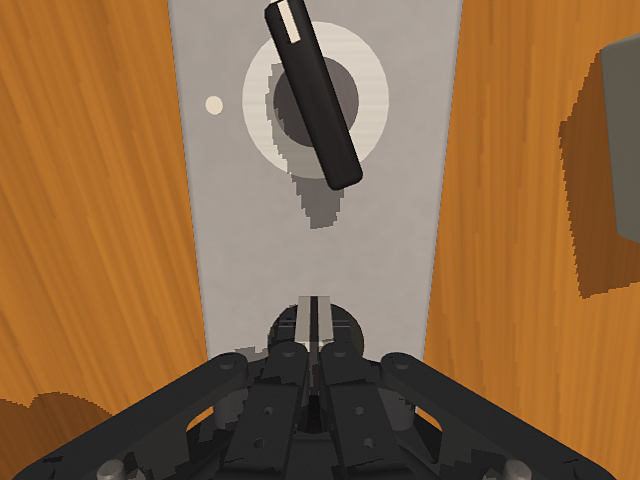

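The wrist view shows the shut fingers at (315,330) lined up in front of the stick, and the handle has turned away from the dot. Now I'll push away from the handle.

Request:
step_arm([
  [[-1, 0.01, 0, 0, 0, 0, 0], [-1, 0.02, 0, 0, 0, 0, 0], [-1, 0.03, 0, 0, 0, 0, 0], [-1, 0.036, 0, 0, 0, 0, 0], [-1, 0.04, 0, 0, 0, 0, 0], [-1, 0.043, 0, 0, 0, 0, 0], [-1, 0.045, 0, 0, 0, 0, 0], [-1, 0.045, 0, 0, 0, 0, 0]],
])

```text
t: 20.0
tool_pos: [0.4876, -0.3845, 0.0873]
orientation: [0.458, -0.536, 0.54, -0.46]
wrist_force: [3.6, 5.2, -1.1]
finger_gap: -0.0003
```

```bash
cat > k.py <<'E'
from h import *
o=observe();print(o['t'],o['tool_pos'],o['wrist_force'],o['finger_gap'])
for n in ['top','scene']:
  c=cam(n); P=cloud(c); z=P[...,2]
  k=spot_point('stick_knob',n)[:2]
  for d in k:
    u,v=d['at'][0]*640,d['at'][1]*480
    for h in (.11,.103): print(n,d['p'],int(u),int(v),onplane(c,u,v,h)[:2])
I=c['img'];cv2.imwrite('pics/s4.png',cv2.resize(I[150:270,100:260],None,fx=4,fy=4)[...,::-1])
E
python3 k.py
```

```text
20.0 [ 0.48761474 -0.3844543   0.08733872] [ 3.5591437   5.15910694 -1.08637922] -0.000283289504136247
scene 0.68 139 200 [ 0.48813615 -0.41397199]
scene 0.68 139 200 [ 0.48299778 -0.41661387]
scene 0.68 187 229 [ 0.57319407 -0.28370954]
scene 0.68 187 229 [ 0.56856466 -0.28557198]
```

View pics/s4.png

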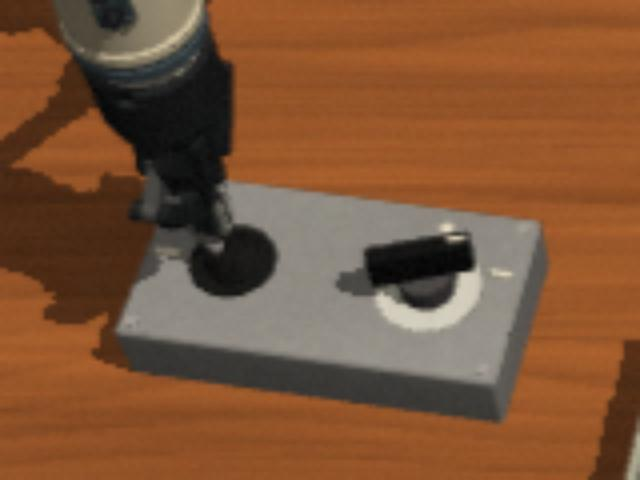

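Request:
step_arm([
  [[-1, 0.002, 0, 0, 0, 0, 0], [-1, 0.003, 0, 0, 0, 0, 0], [-1, 0.003, 0, 0, 0, 0, 0]],
])

```text
t: 20.5
tool_pos: [0.4874, -0.3858, 0.0869]
orientation: [0.458, -0.537, 0.539, -0.461]
wrist_force: [2.3, 6.4, 0.9]
finger_gap: 0.0
```

```bash
python3 -c "
from h import *
o=observe();print(o['t'],o['tool_pos'],o['wrist_force'],o['wrist_torque'])"
```

```text
20.5 [ 0.48743579 -0.38581458  0.08692166] [2.33458804 6.38224567 0.86235356] [ 1.00296332 -0.32704725  0.03334465]
```

Request:
step_arm([
  [[-1, 0.002, 0, 0, 0, 0, 0], [-1, 0.004, 0, 0, 0, 0, 0], [-1, 0.005, 0, 0, 0, 0, 0], [-1, 0.005, 0, 0, 0, 0, 0]],
])

```text
t: 20.9
tool_pos: [0.4875, -0.3862, 0.0869]
orientation: [-0.457, 0.539, -0.535, 0.463]
wrist_force: [1.0, 18.8, 6.0]
finger_gap: 0.0001
```

```bash
python3 -c "
from h import *
o=observe();print(o['t'],o['tool_pos'],o['wrist_force'],o['wrist_torque'])"
```

```text
20.9 [ 0.48747435 -0.3861525   0.08687034] [ 1.0341321  18.82461554  6.0274275 ] [ 2.84050578 -0.20562143  0.04764729]
```

Request:
step_arm([
  [[-1, 0.004, 0, 0, 0, 0, 0], [-1, 0.004, 0, 0, 0, 0, 0], [-1, 0.004, 0, 0, 0, 0, 0], [-1, 0.004, 0, 0, 0, 0, 0], [-1, 0.004, 0, 0, 0, 0, 0], [-1, 0.004, 0, 0, 0, 0, 0], [-1, 0.004, 0, 0, 0, 0, 0], [-1, 0.004, 0, 0, 0, 0, 0], [-1, 0.004, 0, 0, 0, 0, 0], [-1, 0.004, 0, 0, 0, 0, 0]],
])

```text
t: 21.9
tool_pos: [0.4875, -0.386, 0.087]
orientation: [-0.456, 0.54, -0.533, 0.466]
wrist_force: [0.7, 16.1, 7.1]
finger_gap: -0.0001
```

Request:
step_arm([
  [[-1, 0.004, 0, 0, 0, 0, 0], [-1, 0.004, 0, 0, 0, 0, 0], [-1, 0.004, 0, 0, 0, 0, 0], [-1, 0.004, 0, 0, 0, 0, 0], [-1, 0.004, 0, 0, 0, 0, 0], [-1, 0.004, 0, 0, 0, 0, 0], [-1, 0.004, 0, 0, 0, 0, 0], [-1, 0.004, 0, 0, 0, 0, 0], [-1, 0.004, 0, 0, 0, 0, 0], [-1, 0.004, 0, 0, 0, 0, 0]],
])

```text
t: 22.9
tool_pos: [0.4874, -0.3858, 0.087]
orientation: [-0.455, 0.542, -0.53, 0.468]
wrist_force: [-0.5, 17.1, 6.9]
finger_gap: -0.0002
```

Request:
step_arm([
  [[-1, 0.004, 0, 0, 0, 0, 0], [-1, 0.004, 0, 0, 0, 0, 0], [-1, 0.004, 0, 0, 0, 0, 0], [-1, 0.004, 0, 0, 0, 0, 0], [-1, 0.004, 0, 0, 0, 0, 0], [-1, 0.004, 0, 0, 0, 0, 0], [-1, 0.004, 0, 0, 0, 0, 0], [-1, 0.004, 0, 0, 0, 0, 0], [-1, 0.004, 0, 0, 0, 0, 0], [-1, 0.004, 0, 0, 0, 0, 0]],
])

```text
t: 23.9
tool_pos: [0.4874, -0.3858, 0.0871]
orientation: [-0.454, 0.543, -0.527, 0.47]
wrist_force: [1.4, 16.3, 6.0]
finger_gap: -0.0
```

```bash
python3 k.py; python3 pc.py top .042
```

```text
23.9 [ 0.48737232 -0.38575072  0.08713555] [ 1.35410954 16.31063482  6.03788723] -2.4242172083753757e-05
top 0.31 326 246 [0.61729716 0.00625934]
top 0.31 326 246 [0.61829171 0.00627927]
scene 0.69 140 198 [ 0.48097862 -0.41370311]
scene 0.69 140 198 [ 0.47579743 -0.41634338]
top piece [638.8  66.8] axis 80.1 L,W 44.2 38.8 n 401 ex 0.021 px [296. 241.] z 0.0424
top piece [627.7   1.8] axis 87.0 L,W 45.0 40.4 n 399 ex 0.014 px [329. 246.] z 0.0424
top piece [617.5 -64. ] axis -99.8 L,W 43.4 40.0 n 407 ex 0.03 px [362. 250.] z 0.0424
```

Request:
step_arm([
  [[-1, 0.004, 0, 0, 0, 0, 0], [-1, 0.004, 0, 0, 0, 0, 0], [-1, 0.004, 0, 0, 0, 0, 0], [-1, 0.004, 0, 0, 0, 0, 0], [-1, 0.004, 0, 0, 0, 0, 0], [-1, 0.004, 0, 0, 0, 0, 0], [-1, 0.004, 0, 0, 0, 0, 0], [-1, 0.004, 0, 0, 0, 0, 0], [-1, 0.004, 0, 0, 0, 0, 0], [-1, 0.004, 0, 0, 0, 0, 0]],
])

```text
t: 25.15
tool_pos: [0.4873, -0.3856, 0.0872]
orientation: [-0.453, 0.544, -0.524, 0.473]
wrist_force: [0.3, 17.0, 5.6]
finger_gap: -0.0002
```

Request:
step_arm([
  [[-1, 0.004, 0, 0, 0, 0, 0], [-1, 0.004, 0, 0, 0, 0, 0], [-1, 0.004, 0, 0, 0, 0, 0], [-1, 0.004, 0, 0, 0, 0, 0], [-1, 0.004, 0, 0, 0, 0, 0], [-1, 0.004, 0, 0, 0, 0, 0], [-1, 0.004, 0, 0, 0, 0, 0], [-1, 0.004, 0, 0, 0, 0, 0], [-1, 0.004, 0, 0, 0, 0, 0], [-1, 0.004, 0, 0, 0, 0, 0]],
])

```text
t: 26.15
tool_pos: [0.4873, -0.3855, 0.0873]
orientation: [-0.453, 0.546, -0.521, 0.475]
wrist_force: [-1.2, 16.5, 7.7]
finger_gap: -0.0001
```

Request:
step_arm([
  [[-1, 0.004, 0, 0, 0, 0, 0], [-1, 0.004, 0, 0, 0, 0, 0], [-1, 0.004, 0, 0, 0, 0, 0], [-1, 0.004, 0, 0, 0, 0, 0], [-1, 0.004, 0, 0, 0, 0, 0], [-1, 0.004, 0, 0, 0, 0, 0], [-1, 0.004, 0, 0, 0, 0, 0]],
])

```text
t: 26.85
tool_pos: [0.4873, -0.3854, 0.0874]
orientation: [-0.452, 0.547, -0.518, 0.477]
wrist_force: [-0.1, 16.2, 6.7]
finger_gap: -0.0002
```

```bash
python3 plan.py .496 -.330 .087 -9 .498 -.315 .15 -9
```

```text
row [-0.0559, 0.0034, 0.0011] [0.5, 1.2, -3.1]
row [-0.0744, -0.0587, 0.0006] [0.5, 1.2, -3.1]
```

Request:
step_arm([
  [[-1, -0.025, 0, 0, 0.5, 1.2, -3], [-1, -0.056, 0, 0, 0.5, 1.2, -3], [-1, -0.056, 0, 0, 0.5, 1.2, -3], [-1, -0.06, -0.03, 0, 0.5, 1.2, -3], [-1, -0.07, -0.075, 0, 0.5, 1.2, -3], [0.2, -0.07, -0.075, 0, 0.5, 1.2, -3], [0.2, -0.07, -0.075, 0, 0.5, 1.2, -3]],
])

```text
t: 27.55
tool_pos: [0.4971, -0.3216, 0.1679]
orientation: [0.458, -0.537, 0.539, -0.459]
wrist_force: [0.1, 0.0, -0.5]
finger_gap: 0.0282
```

```bash
python3 plan.py .5095 -.253 .16 12.3; python3 k.py; python3 pc.py top .042
```

```text
row [-0.0697, 0.0078, 0.0014] [-0.2, -21.4, 0.1]
27.55 [ 0.4971331  -0.32164263  0.16791522] [ 0.14186075  0.03073312 -0.5346384 ] 0.0281511672544909
scene 0.82 150 201 [ 0.48884816 -0.38624827]
scene 0.82 150 201 [ 0.48371405 -0.38872426]
top piece [638.7  66.9] axis 80.3 L,W 44.6 40.5 n 405 ex 0.013 px [296. 241.] z 0.0422
top piece [628.4   2.4] axis 80.7 L,W 44.2 39.6 n 400 ex 0.025 px [329. 246.] z 0.0422
top piece [617.4 -64.3] axis -100.8 L,W 43.3 40.3 n 407 ex 0.029 px [362. 250.] z 0.0421
```

Request:
step_arm([
  [[0.2, -0.07, 0.008, 0.001, 0, -21.4, 0], [0.2, -0.07, 0.008, 0.001, 0, -21.4, 0], [0.2, -0.07, 0.008, 0.001, 0, -21.4, 0], [0.2, -0.07, 0.008, 0.001, 0, -21.4, 0], [0.2, -0.07, 0.05, 0.001, 0, -21.4, 0], [0.2, -0.07, 0.085, 0.001, 0, -21.4, 0], [0.2, -0.07, 0.092, 0.001, 0, -21.4, 0], [0.2, -0.07, 0.092, 0.001, 0, -21.4, 0]],
])

```text
t: 28.6
tool_pos: [0.5068, -0.251, 0.0707]
orientation: [-0.55, 0.446, -0.442, 0.551]
wrist_force: [0.1, 0.5, 0.6]
finger_gap: 0.0509
```

Request:
step_arm([
  [[-1, 0, 0, 0, 0, 0, 0], [-1, 0, 0, 0, 0, 0, 0], [-1, 0, 0, 0, 0, 0, 0], [-1, 0, 0, 0, 0, 0, 0], [-1, 0, 0, 0, 0, 0, 0]],
])

```text
t: 29.1
tool_pos: [0.5089, -0.2515, 0.0732]
orientation: [-0.55, 0.444, -0.443, 0.551]
wrist_force: [6.1, 0.0, 1.8]
finger_gap: 0.0132
```

```bash
python3 plan.py .5095 -.253 .076 12.3 .5095 -.253 .076 81
```

```text
row [0.0016, -0.0028, 0.0003] [-0.1, -0.1, -0.1]
row [0.0016, -0.0028, 0.0003] [-0.1, -68.8, -0.1]
```

Request:
step_arm([
  [[-1, 0.001, -0.003, 0, 0, -8, 0], [-1, 0.001, -0.003, 0, 0, -16, 0], [-1, 0.001, -0.003, 0, 0, -24, 0], [-1, 0.001, -0.003, 0, 0, -32, 0], [-1, 0.001, -0.003, 0, 0, -40, 0], [-1, 0.001, -0.003, 0, 0, -48, 0], [-1, 0.001, -0.003, 0, 0, -56, 0], [-1, 0.001, -0.003, 0, 0, -63, 0], [-1, 0.001, -0.003, 0, 0, -69, 0], [-1, 0.001, -0.003, 0, 0, -71, 0]],
])

```text
t: 30.1
tool_pos: [0.5075, -0.2531, 0.0733]
orientation: [-0.705, 0.043, -0.04, 0.707]
wrist_force: [1.3, -3.7, -13.1]
finger_gap: 0.0128
```

Request:
step_arm([
  [[-1, 0, 0, 0, 0, -1, 0], [-1, 0, 0, 0, 0, -1, 0]],
])

```text
t: 30.3
tool_pos: [0.5074, -0.2532, 0.0733]
orientation: [-0.705, 0.038, -0.035, 0.707]
wrist_force: [1.4, 0.1, -6.1]
finger_gap: 0.0128
```

```bash
python3 -c "
from h import *
o=observe();print(o['wrist_force'],o['wrist_torque'],o['qpos'])"; python3 plan.py .5085 -.253 .074 81
```

```text
[ 1.36049379  0.07888751 -6.07713543] [-0.25280717 -0.32780741 -1.51550216] [-5.23084703e-01  3.43831645e-02  1.56998295e+00  4.96093054e-04
  1.54216371e+00 -1.99184699e+00]
row [0.001, -0.0007, 0.0003] [-0.1, 3.2, -0.3]
```

Request:
step_arm([
  [[0.2, 0, 0, 0, 0, 0, 0], [0.2, 0, 0, 0, 0, 0, 0], [0.2, 0, 0, 0, 0, 0, 0], [0.2, 0, -0.04, 0, 0, 0, 0], [0.2, 0, -0.09, 0, 0, 0, 0], [0.2, 0, -0.09, 0, 0, 0, 0], [0.2, 0, -0.09, 0, 0, 0, 0]],
])

```text
t: 31.0
tool_pos: [0.5089, -0.2539, 0.1662]
orientation: [-0.706, 0.036, -0.036, 0.706]
wrist_force: [0.1, -0.3, -1.0]
finger_gap: 0.0512
```

```bash
python3 hd.py wrist w5; python3 pc.py top .042; python3 - <<'E'
from h import *
c=cam('top'); P=cloud(c); I=c['img'].astype(int)
red=(I[...,0]>60)&(I[...,1]<45)&(I[...,2]<45)&(P[...,1]>.15)&(P[...,0]<.65)&(P[...,2]<.03)
n,l,s,ce=cv2.connectedComponentsWithStats(red.astype(np.uint8)); i=1+s[1:,4].argmax()
q=P[l==i]; print('tray',s[i],cv2.minEnclosingCircle((q[:,:2]*1000).astype(np.float32)),q.mean(0),np.median(q[:,2]))
E
```

```text
handle 2141 [ 509.5 -253.5] [14.  65.6] 81.0
top piece [638.8  66.5] axis 80.6 L,W 43.6 39.9 n 414 ex 0.021 px [296. 241.] z 0.042
top piece [628.5   2.2] axis 81.9 L,W 44.7 39.4 n 414 ex 0.025 px [329. 246.] z 0.0421
top piece [617.7 -64.1] axis -99.8 L,W 43.6 40.3 n 397 ex 0.029 px [362. 250.] z 0.0422
tray [ 114  254  121  122 6994] ((501.8222961425781, 309.4703369140625), 120.39673614501953) [0.49542887 0.30875057 0.00878795] 0.007650219263739211
```

View pics/w5.png

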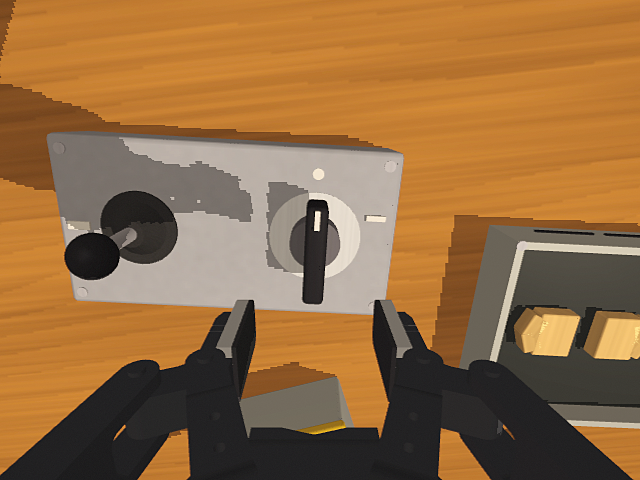

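The handle is back on the dot, measured at 81.0° against the box's 81°. The stick is upright at (92,255) and the pieces haven't moved in the basin. Next is the transfer to the tray, starting with piece A.

```bash
python3 plan.py .639 .0622 .11 -8.8
```

```text
row [0.0993, 0.0523, 0.3269] [0.1, 93.0, -0.4]
```

Request:
step_arm([
  [[0.6, 0.0, 0.0, 0.04, 0, 8, 0], [0.6, 0.05, 0.03, 0.15, 0, 40, 0], [0.6, 0.099, 0.052, 0.327, 0, 93, -0.4], [0.6, 0.099, 0.052, 0.327, 0, 93, -0.4], [0.6, 0.099, 0.052, 0.327, 0, 93, -0.4], [0.6, 0.099, 0.052, 0.327, 0, 93, -0.4], [0.6, 0.099, 0.052, 0.327, 0, 93, -0.4], [0.6, 0.099, 0.052, 0.327, 0, 93, -0.4], [0.6, 0.099, 0.052, 0.327, 0, 93, -0.4], [0.6, 0.099, 0.052, 0.327, 0, 93, -0.4]],
], squeeze=35)

```text
t: 32.15
tool_pos: [0.6378, 0.0637, 0.1075]
orientation: [0.507, -0.496, 0.493, -0.504]
wrist_force: [-0.1, -0.1, 0.3]
finger_gap: 0.0685
```

```bash
python3 plan.py .639 .0622 .032 -8.8
```

```text
row [0.0015, 0.0755, 0.0016] [0.4, 10.1, 0.0]
```

Request:
step_arm([
  [[0.6, 0.0015, 0.01, 0.0016, 0, 10, 0], [0.6, 0.0015, 0.03, 0.0016, 0, 10, 0], [0.6, 0.0015, 0.065, 0.0016, 0, 10, 0], [0.6, 0.0015, 0.0755, 0.0016, 0, 10, 0], [0.6, 0.0015, 0.0755, 0.0016, 0, 10, 0], [-1, 0.0015, 0.0755, 0.0016, 0, 10, 0], [-1, 0.0015, 0.0755, 0.0016, 0, 10, 0], [-1, 0.0015, 0.0755, 0.0016, 0, 10, 0], [-1, 0.0015, 0.0755, 0.0016, 0, 10, 0], [-1, 0.0015, 0.0755, 0.0016, 0, 10, 0]],
])

```text
t: 33.15
tool_pos: [0.6402, 0.0622, 0.0344]
orientation: [-0.461, 0.537, -0.536, 0.46]
wrist_force: [0.2, 0.2, 6.2]
finger_gap: 0.0387
```

```bash
python3 plan.py .502 .3655 .085 0
```

```text
row [-0.2788, -0.0503, -0.1828] [0.1, -8.7, 0.0]
```

Request:
step_arm([
  [[-1, 0, -0.035, 0, 0, 0, 0], [-1, 0, -0.055, 0, 0, 0, 0], [-1, -0.279, -0.055, -0.183, 0, -8.7, 0], [-1, -0.279, -0.055, -0.183, 0, -8.7, 0], [-1, -0.279, -0.055, -0.183, 0, -8.7, 0], [-1, -0.279, -0.055, -0.183, 0, -8.7, 0], [-1, -0.279, -0.055, -0.183, 0, -8.7, 0], [-1, -0.279, -0.055, -0.183, 0, -8.7, 0], [-1, -0.279, -0.055, -0.183, 0, -8.7, 0], [-1, -0.279, -0.055, -0.183, 0, -8.7, 0]],
])

```text
t: 34.15
tool_pos: [0.4993, 0.3698, 0.0898]
orientation: [0.502, -0.5, 0.498, -0.501]
wrist_force: [-0.6, -0.9, -1.0]
finger_gap: 0.0388
```

```bash
python3 plan.py .502 .3655 .012 0
```

```text
row [0.0045, 0.0778, 0.003] [0.2, 0.3, -0.1]
```

Request:
step_arm([
  [[-1, 0.004, 0.03, 0.003, 0, 0, 0], [-1, 0.004, 0.065, 0.003, 0, 0, 0], [-1, 0.004, 0.077, 0.003, 0, 0, 0], [-1, 0.004, 0.077, 0.003, 0, 0, 0], [0.4, 0.004, 0.077, 0.003, 0, 0, 0], [0.4, 0.004, 0.077, 0.003, 0, 0, 0], [0.4, 0.004, 0.077, 0.003, 0, 0, 0], [0.4, 0.004, 0.07, 0.003, 0, 0, 0], [0.4, 0.004, 0.03, 0.003, 0, 0, 0], [0.4, 0.004, -0.02, 0.003, 0, 0, 0]],
])

```text
t: 35.15
tool_pos: [0.5009, 0.3648, 0.1083]
orientation: [0.504, -0.5, 0.497, -0.499]
wrist_force: [1.8, 0.8, 0.2]
finger_gap: 0.0598
```

```bash
python3 pc.py top .042;  python3 plan.py .6295 -.0025 .11 -8.8
```

```text
top piece [628.8   2.2] axis 79.7 L,W 44.6 39.6 n 394 ex 0.011 px [329. 245.] z 0.0422
top piece [617.5 -64.2] axis -99.3 L,W 43.2 40.0 n 413 ex 0.024 px [362. 250.] z 0.0422
row [0.3706, 0.0096, 0.1228] [-0.3, 9.1, -0.5]
```

Request:
step_arm([
  [[0.6, 0.37, -0.02, 0.123, 0, 9, 0], [0.6, 0.37, -0.02, 0.123, 0, 9, 0], [0.6, 0.37, -0.01, 0.123, 0, 9, 0], [0.6, 0.37, 0, 0.123, 0, 9, 0], [0.6, 0.37, 0.01, 0.123, 0, 9, 0], [0.6, 0.37, 0.01, 0.123, 0, 9, 0], [0.6, 0.37, 0.01, 0.123, 0, 9, 0], [0.6, 0.37, 0.01, 0.123, 0, 9, 0], [0.6, 0.37, 0.01, 0.123, 0, 9, 0], [0.6, 0.37, 0.01, 0.123, 0, 9, 0]],
])

```text
t: 36.2
tool_pos: [0.6299, -0.0028, 0.1099]
orientation: [-0.456, 0.538, -0.536, 0.464]
wrist_force: [-0.0, 0.3, 0.6]
finger_gap: 0.0684
```

```bash
python3 pc.py wrist .042 300; python3 pc.py top .020; python3 plan.py .6295 -.0025 .0325 -8.8
```

```text
wrist piece [631.    1.7] axis 81.5 L,W 45.6 40.0 n 4116 ex 0.059 px [313. 254.] z 0.0435
wrist piece [782.2 -19.2] axis 20.0 L,W 39.8 23.9 n 1188 ex 0.0 px [550. 247.] z 0.0418
wrist piece [619.7 -64.7] axis -99.7 L,W 45.4 39.9 n 3318 ex 0.038 px [312. 342.] z 0.0434
top piece [500.  368.8] axis 91.0 L,W 43.4 39.5 n 401 ex 0.033 px [144. 315.] z 0.0203
row [0.0023, 0.0775, -0.0004] [-0.3, 0.1, -0.5]
```

Request:
step_arm([
  [[0.6, 0.001, 0.04, 0, 0, 0, -0.5], [0.6, 0.001, 0.07, 0, 0, 0, -0.5], [0.6, 0.001, 0.0775, 0, 0, 0, -0.5], [0.6, 0.001, 0.0775, 0, 0, 0, -0.5], [-1, 0.001, 0.0775, 0, 0, 0, -0.5], [-1, 0.001, 0.0775, 0, 0, 0, -0.5], [-1, 0.001, 0.0775, 0, 0, 0, -0.5], [-1, 0.001, 0.0775, 0, 0, 0, -0.5], [-1, 0.001, 0.0775, 0, 0, 0, -0.5]],
])

```text
t: 37.2
tool_pos: [0.6317, -0.0012, 0.0356]
orientation: [0.458, -0.534, 0.539, -0.464]
wrist_force: [0.1, 0.6, 7.0]
finger_gap: 0.0386
```

```bash
python3 plan.py .502 .3055 .088 0
```

```text
row [-0.2838, -0.0538, -0.1738] [-0.6, -8.7, -0.0]
```

Request:
step_arm([
  [[-1, 0, -0.035, 0, 0, 0, 0], [-1, 0, -0.055, 0, 0, 0, 0], [-1, -0.284, -0.055, -0.174, -0.5, -8.7, 0], [-1, -0.284, -0.055, -0.174, -0.5, -8.7, 0], [-1, -0.284, -0.055, -0.174, -0.5, -8.7, 0], [-1, -0.284, -0.055, -0.174, -0.5, -8.7, 0], [-1, -0.284, -0.055, -0.174, -0.5, -8.7, 0], [-1, -0.284, -0.055, -0.174, -0.5, -8.7, 0], [-1, -0.284, -0.055, -0.174, -0.5, -8.7, 0], [-1, -0.284, -0.055, -0.174, -0.5, -8.7, 0]],
])

```text
t: 38.2
tool_pos: [0.4999, 0.3097, 0.0898]
orientation: [-0.5, 0.499, -0.498, 0.503]
wrist_force: [1.3, -0.2, -0.1]
finger_gap: 0.0387
```

```bash
python3 plan.py .502 .3055 .0125 0; python3 pc.py wrist .020 300
```

```text
row [0.0044, 0.0773, 0.0019] [-0.1, 0.3, -0.1]
wrist piece [518.  410.1] axis -89.2 L,W 32.6 130.9 n 1763 ex 15.925 px [348.  72.] z 0.0171
wrist piece [502.8 369.1] axis 89.1 L,W 44.7 40.0 n 4934 ex 0.034 px [318. 163.] z 0.0216
wrist piece [729.6 195.2] axis -2.0 L,W 20.7 122.0 n 1563 ex 12.692 px [626. 401.] z 0.0198
wrist piece [490.2 195.6] axis 170.9 L,W 65.7 12.7 n 895 ex 1.288 px [299. 403.] z 0.0181
```

Request:
step_arm([
  [[-1, 0.004, 0.03, 0.002, 0, 0, 0], [-1, 0.004, 0.065, 0.002, 0, 0, 0], [-1, 0.004, 0.077, 0.002, 0, 0, 0], [-1, 0.004, 0.077, 0.002, 0, 0, 0], [0.4, 0.004, 0.077, 0.002, 0, 0, 0], [0.4, 0.004, 0.077, 0.002, 0, 0, 0], [0.4, 0.004, 0.077, 0.002, 0, 0, 0], [0.4, 0.004, 0.07, 0.002, 0, 0, 0], [0.4, 0.004, 0.03, 0.002, 0, 0, 0], [0.4, 0.004, -0.02, 0.002, 0, 0, 0]],
])

```text
t: 39.25
tool_pos: [0.5014, 0.3027, 0.1083]
orientation: [0.502, -0.499, 0.499, -0.5]
wrist_force: [0.2, 0.3, 0.5]
finger_gap: 0.0597
```

```bash
python3 plan.py .6205 -.0595 .11 -8.8
```

```text
row [0.3627, -0.0013, 0.1175] [0.1, 9.1, 0.1]
```

Request:
step_arm([
  [[0.6, 0.363, -0.02, 0.1175, 0, 9, 0], [0.6, 0.363, -0.02, 0.1175, 0, 9, 0], [0.6, 0.363, -0.01, 0.1175, 0, 9, 0], [0.6, 0.363, 0, 0.1175, 0, 9, 0], [0.6, 0.363, 0, 0.1175, 0, 9, 0], [0.6, 0.363, 0, 0.1175, 0, 9, 0], [0.6, 0.363, 0, 0.1175, 0, 9, 0], [0.6, 0.363, 0, 0.1175, 0, 9, 0], [0.6, 0.363, 0, 0.1175, 0, 9, 0], [0.6, 0.363, 0, 0.1175, 0, 9, 0]],
])

```text
t: 40.25
tool_pos: [0.6205, -0.0603, 0.109]
orientation: [-0.461, 0.537, -0.537, 0.459]
wrist_force: [-0.5, -1.2, -0.5]
finger_gap: 0.0684
```

```bash
python3 pc.py wrist .042 300; python3 pc.py top .020; python3 plan.py .6205 -.0595 .033 -8.8
```

```text
wrist piece [780.7 -24.4] axis 51.1 L,W 41.1 30.8 n 1704 ex 0.0 px [571. 160.] z 0.0417
wrist piece [619.9 -64.8] axis -98.9 L,W 44.5 39.9 n 4043 ex 0.031 px [313. 262.] z 0.0435
top piece [501.4 305. ] axis 90.4 L,W 45.0 39.5 n 413 ex 0.018 px [177. 314.] z 0.0202
top piece [499.1 369.2] axis 92.0 L,W 44.0 38.7 n 404 ex 0.022 px [144. 316.] z 0.0202
row [0.0006, 0.0761, 0.0004] [0.1, 0.1, 0.1]
```

Request:
step_arm([
  [[0.6, 0.0006, 0.04, 0, 0, 0, 0], [0.6, 0.0006, 0.07, 0, 0, 0, 0], [0.6, 0.0006, 0.076, 0, 0, 0, 0], [0.6, 0.0006, 0.076, 0, 0, 0, 0], [-1, 0.0006, 0.076, 0, 0, 0, 0], [-1, 0.0006, 0.076, 0, 0, 0, 0], [-1, 0.0006, 0.076, 0, 0, 0, 0], [-1, 0.0006, 0.076, 0, 0, 0, 0], [-1, 0.0006, 0.076, 0, 0, 0, 0]],
])

```text
t: 41.25
tool_pos: [0.6217, -0.0594, 0.0361]
orientation: [0.46, -0.535, 0.537, -0.461]
wrist_force: [-0.9, 0.9, 6.7]
finger_gap: 0.0386
```

```bash
python3 plan.py .502 .249 .088 0
```

```text
row [-0.2867, -0.0527, -0.1648] [-0.1, -8.7, 0.1]
```

Request:
step_arm([
  [[-1, 0, -0.035, 0, 0, 0, 0], [-1, 0, -0.055, 0, 0, 0, 0], [-1, -0.287, -0.055, -0.165, 0, -8.7, 0], [-1, -0.287, -0.055, -0.165, 0, -8.7, 0], [-1, -0.287, -0.055, -0.165, 0, -8.7, 0], [-1, -0.287, -0.055, -0.165, 0, -8.7, 0], [-1, -0.287, -0.055, -0.165, 0, -8.7, 0], [-1, -0.287, -0.055, -0.165, 0, -8.7, 0], [-1, -0.287, -0.055, -0.165, 0, -8.7, 0], [-1, -0.287, -0.055, -0.165, 0, -8.7, 0]],
])

```text
t: 42.25
tool_pos: [0.5003, 0.253, 0.0911]
orientation: [-0.501, 0.498, -0.499, 0.502]
wrist_force: [0.7, -0.9, 0.3]
finger_gap: 0.0385
```

```bash
python3 plan.py .502 .249 .0125 0; python3 pc.py wrist .020 300
```

```text
row [0.004, 0.0786, 0.0015] [-0.2, 0.3, -0.0]
wrist piece [411.9 374.4] axis -117.9 L,W 49.4 10.1 n 763 ex 0.026 px [148.  37.] z 0.0171
wrist piece [601.3 364. ] axis -63.0 L,W 76.2 12.6 n 1369 ex 2.92 px [500.  59.] z 0.0173
wrist piece [502.6 369. ] axis 89.7 L,W 45.0 40.1 n 6393 ex 0.029 px [318.  55.] z 0.0216
wrist piece [504.  304.9] axis 90.4 L,W 44.4 40.1 n 4718 ex 0.032 px [319. 176.] z 0.0216
```

Request:
step_arm([
  [[-1, 0.004, 0.03, 0.0015, 0, 0, 0], [-1, 0.004, 0.065, 0.0015, 0, 0, 0], [-1, 0.004, 0.078, 0.0015, 0, 0, 0], [-1, 0.004, 0.078, 0.0015, 0, 0, 0], [0.4, 0.004, 0.078, 0.0015, 0, 0, 0], [0.4, 0.004, 0.078, 0.0015, 0, 0, 0], [0.4, 0.004, 0.078, 0.0015, 0, 0, 0], [0.4, 0.004, 0.07, 0.0015, 0, 0, 0], [0.4, 0.004, 0.03, 0.0015, 0, 0, 0], [0.4, 0.004, -0.02, 0.0015, 0, 0, 0]],
])

```text
t: 43.3
tool_pos: [0.5011, 0.2464, 0.11]
orientation: [0.502, -0.499, 0.499, -0.5]
wrist_force: [0.4, 0.5, -0.2]
finger_gap: 0.0597
```

Request:
step_arm([
  [[0.4, 0.1, -0.06, -0.05, 0, 0, 0], [0.4, 0.15, -0.12, -0.05, 0, 0, 0], [0.4, 0.2, -0.12, -0.05, 0, 0, 0], [0.4, 0.2, -0.12, -0.05, 0, 0, 0], [0.4, 0.2, -0.12, -0.05, 0, 0, 0], [0.4, 0.2, -0.12, -0.05, 0, 0, 0], [0.4, 0.2, -0.12, -0.05, 0, 0, 0]],
])

```text
t: 44.0
tool_pos: [0.4523, 0.0461, 0.2321]
orientation: [0.501, -0.499, 0.5, -0.5]
wrist_force: [0.0, 0.6, -0.9]
finger_gap: 0.0598
```

```bash
python3 pc.py top .020; python3 hd.py top; python3 - <<'E'
from h import *
c=cam('top'); save(c,'t9')
c=cam('scene')
for k,h in dict(stick_knob=.11,music_box_center=.035,bell_center=.033,sake_bottle_center=.08,horn_case_center=.031).items():
    d=spot_point(k,'scene')
    if d: print(k,d[0]['p'],onplane(c,d[0]['at'][0]*640,d[0]['at'][1]*480,h)[:2])
E
```

```text
top piece [501.3 304.5] axis 90.2 L,W 45.0 39.5 n 413 ex 0.027 px [177. 314.] z 0.0202
top piece [501.8 241.1] axis -83.0 L,W 44.6 39.2 n 380 ex 0.014 px [208. 313.] z 0.0201
top piece [499.1 369. ] axis 92.1 L,W 43.3 38.4 n 379 ex 0.023 px [144. 316.] z 0.0203
handle 285 [ 507.5 -252.3] [15.1 65.7] 80.8
stick_knob 0.63 [0.56789317 0.34137078]
music_box_center 0.79 [ 0.72833577 -0.29861477]
bell_center 0.94 [ 0.78061191 -0.02361893]
sake_bottle_center 0.97 [0.69622494 0.33975082]
horn_case_center 0.57 [0.76728726 0.19842801]
```

View pics/t9.png

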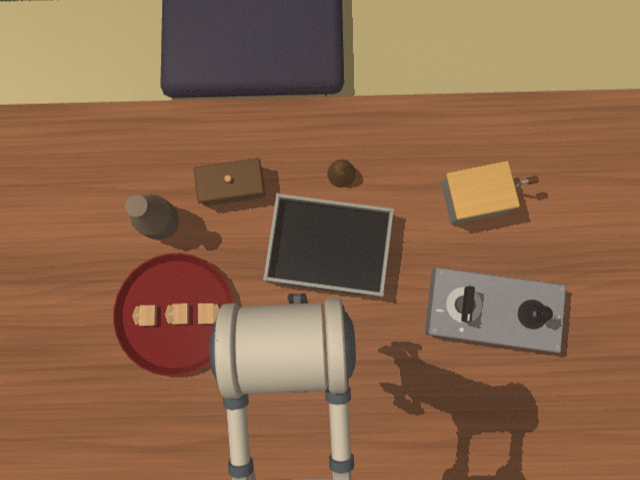

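The top view shows three pieces flat in a row in the tray at (145,315), (177,314) and (208,313). The basin is empty, the handle is off and the bystanders are where they were, so I'm handing in.

```bash
python3 -c "
from h import *
print(close_job())"
```

```text
the job is handed in; nothing more can be done
None
```

The job is done and handed in, at about 44 s of the 210 s allowed. `close_job()` gives no verdict, so this is my own reading of it.

**What I did, in order:**
1. I laid all three pieces flat in a row on the basin floor.
2. I turned the isolator fully on. It measured about 1.20 rad in the wrist camera.
3. I pushed the stick away from the handle to its stop and held it there with about 16–19 N for roughly 6 s, then let go.
4. I turned the isolator fully off while the pieces were still in the basin.
5. I moved the pieces one by one to the round tray.

**What the last checks showed:**
- **Pieces:** they lie flat in a row in the tray, tops at 20 mm. Their centres are at most about 68 mm from the tray centre, with gaps of about 17 mm. All are inside the flat floor.
- **Isolator:** the handle is back at the off mark (80.8° against the box's 81°).
- **Bystanders:** the music box, bell weight, sake bottle and horn case are where they started, to within about 6 mm of network noise.
- **Robot:** it is clear of everything.

**Disagreements:**
- The network's final stick reading was false, landing over by the tray. Earlier readings and the final top picture show the stick upright.
- The top and wrist cameras differed by 2–3 mm in x throughout.
- Pieces 2 and 3 landed about 4 mm from their planned tray spots, which did no harm.

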